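# Turn the hinged drill template over onto the bracket blank

### The arm

A 6-joint arm with a two-finger parallel gripper is mounted at the origin on the work surface. World frame = base frame: x ahead of the robot, y to its left, z up, the work surface at z = 0. Lengths are in m, angles in rad, forces in N, time in s.
With the tool pointing down it reaches from about 0.3 to 0.875 m from the base axis. Payload 6.4 kg.
Tool frame: the origin (TCP) lies between the finger pads; the fingertips stand tip_extent ahead of it and the grasp point (between the pads) lies 5 mm behind it (tip_extent is the distance from the TCP to the fingertips, in m); z points along the fingers, y is the direction in which the jaws open and shut (so a half turn about z gives the same grasp; the last joint's range is limited). The gripper opens to 85 mm and grips with 20 to 120 N. Pads are 22 mm wide; open, the fingers measure 114 mm over their backs; the gripper's body (76 mm by 85 mm) begins 54 mm behind the grasp point. The pads swing forward as they close: fully open they stand 13 mm farther back than shut.
Start: joints at [-1.485, 0.181, 1.607, -0, 1.354, -0.206], TCP at [0.165, -0.551, 0.245] pointing down, gripper open.
Joint ranges: [-2.99, 2.99], [-0.89, 2.07], [0.3, 2.58], [-1.14, 4.28], [0, 2.63], [-3.12, 3.12]. Speed limits (rad/s): [2.57, 2.57, 3.01, 3.14, 3.14, 3.14].

### API

Orientations are given as a unit quaternion [w, x, y, z].
In Python, from bench import * gives the robot as it stands.
- The arm moves only by the shell command python3 -m jog 'ROWS'. ROWS is JSON, a list of rows, each a list of 3 entries, a list of its own where there are three numbers: the shift along the tool's x, y, z in mm, then the turn, a rotation vector about the tool's x, y, z in rad, then the opening, from 0 (shut) to 1 (fully open). A call has 1 to 20 rows; each row is the pose to reach, as a shift and turn from the pose measured when the call began, along the tool's axes at that moment; what a row does not reach only later rows make up. A row lasts 1/12 s, in which the tool goes at most 41.7 mm and 7.16 degrees, less where a joint would pass 70% of its speed; a pose out of reach is approached as far as the arm can. A call with a gripper value outside its range is refused whole. The fingers move at their own pace and stop on an object; the grip force is fixed at half the most. Time passes only in rows, so rows that repeat a pose let the fingers close. It gives the time, the measured TCP pose, the force and the opening at its end, in the units of the state.
- get_obs(): the state, without advancing time (a new reading comes with each control period).
- camera(name): name is "scene" or "top" or "wrist"; returns (picture, depth): 480x640x3 uint8, red, green, blue; 480x640 float32, m along the optical axis (not along the pixel's ray), 0 where there is no reading.
- get_calibration(name): a dict with "fx", "fy", "cx", "cy" (pixels), "world_from_camera" (4x4, takes a point from camera to world coordinates). Camera axes: x right, y down, z forward; pixel columns grow to the right and rows downward; lengths in m; the calibration is good to about 2 mm. A picture is of the moment at which its call begins: read the wrist's pose just before it. get_calibration takes no time and is no camera call; for the wrist camera it gives the pose at the moment of the call.
- hand_in(): hands the job in, once; it reports no verdict.
The state is a dict: "time_s": time; "q": joint angles; "dq": joint speeds; "joint_efforts": joint torques, N m; "eef_pos": TCP position; "eef_rot": TCP orientation; "wrist_force": force on the tool from outside, world axes, zero at the start; "torque": the same for the moment, N m; "opening": opening from 0.0 (shut) to 1.0 (fully open).
Only numpy, scipy, OpenCV 4.12 (cv2) and the standard library are available. Lean on these libraries where they do the work, as an engineer would, in place of code of your own. Each camera call takes 0.05 s, during which the arm holds its last target.

### The job

On the bench jig, turn the hinged drill template over its spine so that it lies fully flat on the bracket blank on the other side: push it up and over from underneath with the fingertips, then press it down as far as it goes. Do not pinch or grip the template, and do not move the other things on the bench; finish clear of everything.

Things in the scene. Friction and masses are not known exactly. Their poses are not given: they have to be found in the camera images.
- jig: Fixed dark steel drill jig, base plate 160 x 250 x 12 mm, spine along its x axis over the middle. Origin: centre of the underside on the bench; z up. On -y: two rest rails (x +-45 mm, y -22 to -58 mm, 40 mm high), open beyond. On +y: nest block (130 mm in x, y 16 to 106 mm) with the bracket blank fixed on it. Spine pillars 10 mm thick at x +-73 mm, 58 mm high. Yaw within 0.35 rad.
- spine (a point): The middle of the hinge axis (the spine), 45 mm above the bench; the axis runs along the jig's x.
- nest (a point): The centre of the bracket blank's upper face, 41.5 mm above the bench, 61 mm from the spine on the jig's +y side; the blank is 90 x 80 mm.
- template_edge (a point): Middle of the free edge of the template: two bare aluminium plates fixed together. Back plate 130 mm along the spine x 98 x 4 mm, 12 to 110 mm from the spine: the underside at the start, on top once turned over. Face plate 122 x 90 x 3 mm, 4 mm inside its borders. Pressing both plates at once is pinching. Site axes turn with it; at joint 0 they are the jig's, the edge at y -110 mm, z -2 mm.
- template (a joint): Template's angle about the spine (rad): 0 = flat on the rest rails at the jig's -y side, 1.57 upright, 3.14 = flat on the blank at the +y side (stop). Starts ajar at 0.3 to 0.7. Stiff hinge, 0.3 N m of friction, more than the weight (0.25 kg) can turn: it stays where it is left and must be pressed down; at most 5 N at the free edge moves it.
- dispenser: Bystander: closed yellow plastic hand cleaner pump dispenser, 90 mm across, 196 mm high, at the back; origin under its centre.
- bin: Bystander: clear acrylic parts bin 120 x 160 x 75 mm, empty, at the left or right side of the bench; origin under its centre.
- rivet_tool: Bystander: lever-action rivet tool lying at the left or right side of the bench, 250 mm long, 125 mm over the handles, 36 mm high; origin under its middle.
- head_cover: Bystander: grey aluminium cylinder head cover 150 x 260 x 76 mm on the robot's left; origin under its centre.
- box_spanner: Bystander: chrome hexagonal box spanner, 130 mm long, 22 mm high, lying beyond the template's side of the jig, 260 to 280 mm from the spine; origin under its centre.
- pin_punch: Bystander: steel pin punch 150 mm long, 12 mm high, lying along the jig on the nest's side, about 150 mm from the spine; origin under its middle.
- rivet_jar: Bystander: closed glass jar of 60 mm diameter, 65 mm high, about 200 mm from the spine on the nest's side; origin under its centre.

How it is judged:
On the way, in this order (a step that is already met when the one before it is completed fails the run):
1. the fingers push the template up on its underside to about upright (value of joint template between 1.2 and 2.6 rad and contact force between template_c0 and the fingers above 0.2 N), for 0.05 s.
2. the fingers press the template down flat on the blank (value of joint template above 3.09 rad and contact force between template_c0 and the fingers above 0.2 N), for 0.05 s.
At the end, for the whole second after the job is handed in: The template lies flat on the blank (joint within 0.05 rad of its stop at 3.14) and at rest, and every bystander is where it was (within 15 mm) (value of joint template above 3.09 rad and velocity of joint template between -0.05 and 0.05 rad/s and distance of each of dispenser, bin, rivet_tool, head_cover, box_spanner, pin_punch, rivet_jar from where it was at the start of the episode below 0.015 m); the robot touches nothing.
It fails at once if the template is pinched: fingers press its face and its back at once (contact force between each of template_c1, template_c0 and the fingers above 1 N).
It fails at once if a bystander is lifted, carried or pushed by more than 15 mm (distance of any of dispenser, bin, rivet_tool, head_cover, box_spanner, pin_punch, rivet_jar from where it was at the start of the episode above 0.015 m).
It also fails if it takes over 43 s, if anything falls off the work surface, if the arm or the gripper's body presses on something with over 40 N, if the wrist force passes 120 N, or if a joint passes its speed limit or range.

## Working session

There is one attempt and no reset: what is moved stays moved. The work goes in short steps, Python scripts to look and compute and a shell command to move; the robot and the scene stay as the last step left them, time stands still between calls to the robot, and variables do not carry over. Pictures are saved under pics/ and viewed, and the job is handed in when it is done.

```bash
mkdir -p pics; ls; python3 - <<'E'
from bench import *
import cv2,numpy as np
o=get_obs();print(o)
for n in ["scene","top"]:
    p,d=camera(n);cv2.imwrite(f"pics/{n}0.png",p[:,:,::-1]);np.save(f"pics/{n}0d.npy",d);print(n,get_calibration(n))
E
```

```text
pics
{'time_s': 0.0, 'q': array([-1.48529015e+00,  1.81550559e-01,  1.60804065e+00,  1.88486112e-05,
        1.35383818e+00, -2.06288836e-01]), 'dq': array([-0.00148348, -0.00035798,  0.00100867, -0.0002129 , -0.00149578,
       -0.00052401]), 'joint_efforts': array([-7.06008905e-04, -4.44863605e+01, -3.51342773e+01, -2.95947866e-04,
        8.90868221e-03, -1.07298303e-05]), 'eef_pos': array([ 0.16539124, -0.55012032,  0.24436303]), 'eef_rot': array([-9.16137620e-04,  9.89375703e-01,  1.45378382e-01,  6.46124359e-05]), 'wrist_force': array([-0.2418939 ,  0.09355791, -0.63377642]), 'torque': array([-0.02394309, -0.03224068, -0.01626549]), 'opening': 1.0043517662957555}
scene {'fx': 454.96827193950827, 'fy': 454.96827193950827, 'cx': 316.7435177876727, 'cy': 238.7479526118094, 'world_from_camera': array([[ 0.61033099,  0.51412142, -0.60264023,  1.45906683],
       [ 0.79183028, -0.41745494,  0.44579836, -0.63347725],
       [-0.02238066, -0.74927334, -0.66188259,  1.02863827],
       [ 0.        ,  0.        ,  0.        ,  1.        ]])}
top {'fx': 565.1785311974146, 'fy': 565.1785311974146, 'cx': 322.85857454896876, 'cy': 242.52545937025806, 'world_from_camera': array([[ 1.66728300e-02, -9.97468701e-01,  6.91245784e-02,
         4.73872062e-01],
       [-9.99860988e-01, -1.66430892e-02,  1.00617870e-03,
         1.55201100e-03],
       [ 1.46814766e-04, -6.91317451e-02, -9.97607528e-01,
         1.62228711e+00],
       [ 0.00000000e+00,  0.00000000e+00,  0.00000000e+00,
         1.00000000e+00]])}
```

View pics/scene0.png

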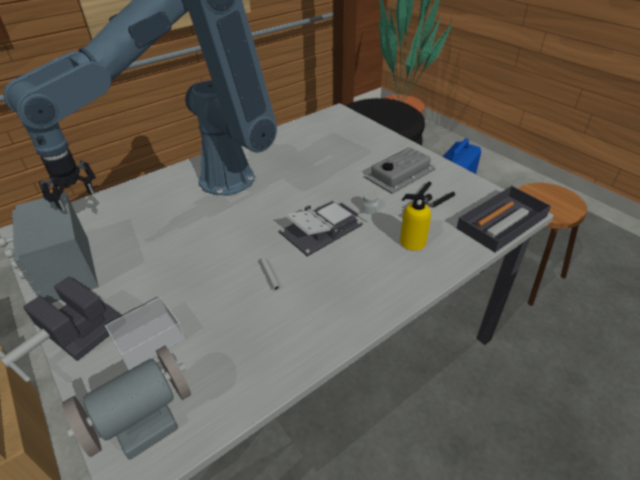

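View pics/top0.png

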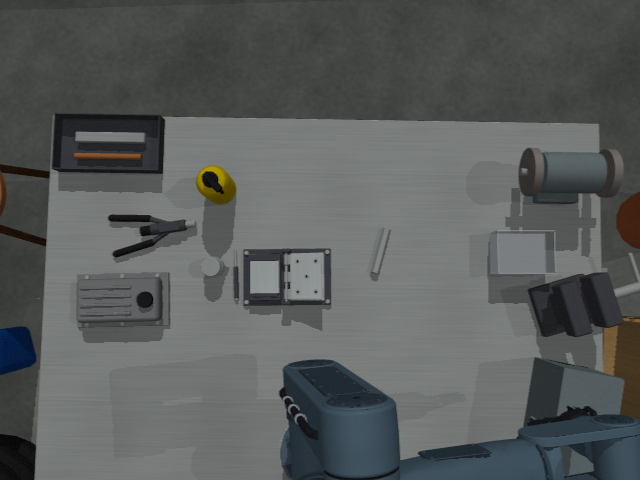

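The top view shows the jig at about (287,277), the template on its right (world -y) and the blank on its left. The box spanner is at (381,252), the jar at (211,267) and the punch at (236,275).

```bash
python3 - <<'E'
import cv2,numpy as np
p=cv2.imread("pics/top0.png")
c=p[225:330,190:400];cv2.imwrite("pics/topc.png",cv2.resize(c,(800,400),interpolation=cv2.INTER_CUBIC))
p=cv2.imread("pics/scene0.png")
c=p[180:300,250:450];cv2.imwrite("pics/scenec.png",cv2.resize(c,(800,480),interpolation=cv2.INTER_CUBIC))
E
```

```text
(no output)
```

View pics/topc.png

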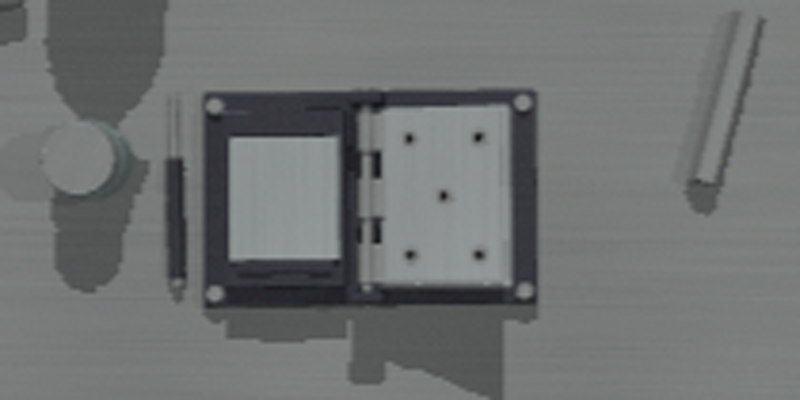

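View pics/scenec.png

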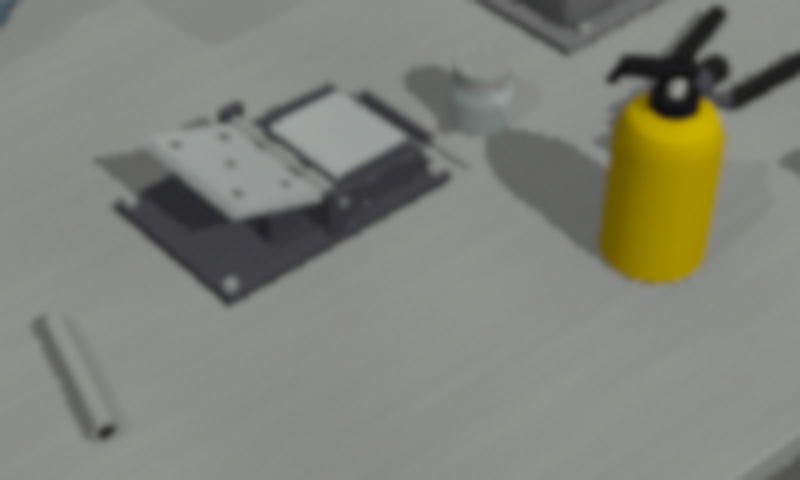

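```bash
cat > h.py <<'E'
import numpy as np,cv2
from bench import *
def ray(n,u,v,z):
    c=get_calibration(n);T=c["world_from_camera"]
    r=T[:3,:3]@np.array([(u-c["cx"])/c["fx"],(v-c["cy"])/c["fy"],1]);t=T[:3,3]
    return t+r*(z-t[2])/r[2]
def cloud(n,d):
    c=get_calibration(n);T=c["world_from_camera"]
    v,u=np.mgrid[:480,:640]
    P=np.stack([(u-c["cx"])/c["fx"]*d,(v-c["cy"])/c["fy"]*d,d],-1)
    return P@T[:3,:3].T+T[:3,3]
E
python3 - <<'E'
from h import *
f=800/210
C=[ray("top",190+u/f,225+v/f,.012) for u,v in [(204,93),(536,91),(537,303),(205,305)]]
S=[ray("top",190+u/f,225+v/f,.013) for u,v in [(214,106),(523,102),(524,290),(215,293)]]
C=np.array(C);S=np.array(S);print(C,C.mean(0),S,S.mean(0))
print("len",np.linalg.norm(C-np.roll(C,-1,0),axis=1))
for A in(C,S):
    e=(A[0]+A[3]-A[1]-A[2])[:2];print("yaw",np.arctan2(e[1],e[0])-np.pi/2)
W=cloud("top",np.load("pics/top0d.npy"))
# template pixels
for (u,v) in [(395,190),(420,160),(450,240),(500,200),(505,190),(285,200),(370,190),(80,155),(360,190)]:
    i,j=int(225+v/f),int(190+u/f);print(u,v,W[i,j].round(4))
R=W[int(225+120/f):int(225+275/f),int(190+395/f):int(190+500/f)].reshape(-1,3)
m=R.mean(0);_,s,V=np.linalg.svd(R-m);print(m,V[2],s)
for (u,v) in[(376,230),(388,230),(372,273),(380,275),(236,250),(236,300),(211,267)]:
    print(ray("top",u,v,.01).round(3))
E
```

```text
[[ 0.56197714  0.22912557  0.012     ]
 [ 0.56762589 -0.01950188  0.012     ]
 [ 0.4096654  -0.02272848  0.012     ]
 [ 0.40406854  0.22421573  0.012     ]] [0.48583424 0.10277774 0.012     ] [[ 0.55230751  0.22124576  0.013     ]
 [ 0.55916083 -0.00989068  0.013     ]
 [ 0.41916352 -0.01289329  0.013     ]
 [ 0.41311215  0.21687448  0.013     ]] [0.485936   0.10383407 0.013     ]
len [0.24869161 0.15799344 0.24700763 0.15798491]
yaw 0.022688295088669097
yaw 0.02799133359327044
395 190 [0.4938 0.0846 0.0508]
420 160 [0.5134 0.0652 0.0577]
450 240 [0.4559 0.0418 0.0671]
500 200 [0.4865 0.0066 0.089 ]
505 190 [0.4948 0.004  0.0788]
285 200 [0.4842 0.1665 0.0348]
370 190 [0.4935 0.1012 0.0516]
80 155 [0.5147 0.3107 0.062 ]
360 190 [0.4934 0.1094 0.0528]
[0.48868407 0.0463948  0.07452898] [ 0.01907361 -0.99872248 -0.04679316] [3.48365635 1.09635339 0.74715392]
[ 0.624 -0.148  0.01 ]
[ 0.625 -0.183  0.01 ]
[ 0.501 -0.138  0.01 ]
[ 0.496 -0.161  0.01 ]
[0.56  0.251 0.01 ]
[0.418 0.247 0.01 ]
[0.51  0.321 0.01 ]
```

```bash
python3 - <<'E'
from h import *
import bench;print([ (n,getattr(bench,n)) for n in dir(bench) if not n.startswith('__')])
W=cloud("top",np.load("pics/top0d.npy"))
c0=np.array([.486,.1035]);a=.025;ex=np.array([np.cos(a),np.sin(a)]);ey=np.array([-np.sin(a),np.cos(a)])
X=(W[...,:2]-c0)@ex;Y=(W[...,:2]-c0)@ey;Z=W[...,2]
m=(abs(X)<.055)&(Y<-.02)&(Y>-.095)&(Z>.03)
p=np.polyfit(Y[m],Z[m],1);print(m.sum(),p,np.arctan(-p[0]))
for k in range(-120,130,8):
    s=(abs(X)<.055)&(abs(Y-k/1e3)<.004)&(Z>-.02);print(k,s.sum(),np.median(Z[s]).round(4) if s.any() else '')
E
```

```text
[('MotionError', <class 'bench.MotionError'>), ('camera', <function make.<locals>.drawn_camera at 0x7fea933b4d60>), ('get_calibration', <function make.<locals>.<lambda> at 0x7fea933b5300>), ('get_obs', <function make.<locals>.<lambda> at 0x7fea933b5260>), ('hand_in', <function connect.<locals>.done at 0x7fea933b4400>), ('tip_extent', 0.014)]
1076 [-0.34077064  0.04832796] 0.3284291254712883
-120 113 0.0112
-112 98 0.0116
-104 1282 1.6223
-96 117 0.0802
-88 120 0.0783
-80 119 0.0761
-72 119 0.0737
-64 120 0.0703
-56 119 0.0673
-48 120 0.0646
-40 108 0.0626
-32 95 0.0594
-24 116 0.0566
-16 119 0.0541
-8 105 0.0487
0 134 0.0489
8 80 0.0428
16 118 0.0137
24 114 0.0385
32 117 0.04
40 116 0.0412
48 117 0.0402
56 109 0.0411
64 103 0.041
72 104 0.0402
80 112 0.0413
88 115 0.0414
96 117 0.0406
104 110 0.0387
112 50 0.0132
120 114 0.0109
128 78 0.0052
```

```bash
cat >> h.py <<'E'
from scipy.spatial.transform import Rotation as R
c0=np.array([.486,.1035]);a=.025
RJ=R.from_euler('z',a).as_matrix()
def tgt(X,Y,Z,phi):
    """tip centre in jig frame (m), phi deg below horizontal -> shift mm, rotvec"""
    p=np.deg2rad(phi);z=np.array([0,np.cos(p),-np.sin(p)]);y=np.array([1.,0,0]);x=np.cross(y,z)
    M=RJ@np.stack([x,y,z],1)
    t=np.array([*c0,0])+RJ@np.array([X,Y,Z])-tip_extent*M[:,2]
    o=get_obs();w,i,j,k=o["eef_rot"];Q=R.from_quat([i,j,k,w]).as_matrix()
    s=Q.T@(t-o["eef_pos"])*1e3;r=R.from_matrix(Q.T@M).as_rotvec()
    print((X,Y,Z,phi),"shift",s.round(1).tolist(),"rot",r.round(3).tolist())
def where():
    o=get_obs();w,i,j,k=o["eef_rot"];Q=R.from_quat([i,j,k,w]).as_matrix()
    tip=o["eef_pos"]+tip_extent*Q[:,2]
    z=RJ.T@Q[:,2];pj=RJ.T@(tip-np.array([*c0,0]))
    print("t",round(o["time_s"],2),"tip jig",pj.round(4),"z",z.round(3),"y",(RJ.T@Q[:,1]).round(3),"F",(RJ.T@o["wrist_force"]).round(2),"q",o["q"].round(2),"op",round(o["opening"],2))
E
python3 -c "
from h import *
where();tgt(0,-.22,.25,90)"
```

```text
t 0.1 tip jig [-0.3369 -0.6455  0.2305] z [-0.     0.002 -1.   ] y [ 0.264 -0.965 -0.002] F [-0.73  0.08 -0.37] q [-1.49  0.18  1.61  0.    1.35 -0.21] op 0.99
(0, -0.22, 0.25, 90) shift [437.1, -321.7, -18.9] rot [-0.001, -0.001, -1.304]
```

```bash
python3 -m jog '[[[0,0,-40],[0,0,0],0],[[0,0,-80],[0,0,0],0],[[0,0,-100],[0,0,0],0],[[30,-22,-100],[0,0,-0.1],0],[[60,-44,-100],[0,0,-0.2],0],[[90,-66,-100],[0,0,-0.3],0],[[120,-88,-100],[0,0,-0.4],0],[[150,-110,-100],[0,0,-0.5],0],[[180,-132,-100],[0,0,-0.6],0],[[210,-155,-100],[0,0,-0.7],0],[[240,-177,-100],[0,0,-0.8],0],[[270,-199,-100],[0,0,-0.9],0],[[300,-221,-100],[0,0,-1.0],0],[[330,-243,-80],[0,0,-1.1],0],[[360,-265,-60],[0,0,-1.2],0],[[390,-287,-40],[0,0,-1.3],0],[[415,-307,-20],[0,0,-1.304],0],[[437,-322,-19],[0,0,-1.304],0],[[437,-322,-19],[0,0,-1.304],0],[[437,-322,-19],[0,0,-1.304],0]]'; python3 -c "
from h import *
where();tgt(0,-.22,.25,45);tgt(0,-.16,.10,45)"
```

```text
time_s: 1.77
eef_pos: [0.4914, -0.1148, 0.2633]
eef_rot: [-0.001, 0.697, 0.717, 0.0]
wrist_force: [-0.3, -1.0, -0.1]
opening: 0.003
t 1.77 tip jig [-1.000e-04 -2.183e-01  2.493e-01] z [-0.002  0.002 -1.   ] y [ 1.     0.003 -0.002] F [-0.29 -1.03 -0.15] q [-0.47  0.01  1.76  0.    1.38 -0.49] op 0.0
(0, -0.22, 0.25, 45) shift [-11.5, 0.1, 3.3] rot [-0.003, 0.783, 0.002]
(0, -0.16, 0.1, 45) shift [48.1, 0.5, 153.5] rot [-0.003, 0.783, 0.002]
```

```bash
python3 -m jog '[[[0,0,0],[0,0.12,0],0],[[0,0,0],[0,0.24,0],0],[[0,0,0],[0,0.36,0],0],[[-5,0,0],[0,0.48,0],0],[[-10,0,0],[0,0.6,0],0],[[-10,0,0],[0,0.7,0],0],[[-10,0,0],[0,0.783,0],0],[[-10,0,0],[0,0.783,0],0],[[-10,0,0],[0,0.783,0],0]]'; python3 -c "
from h import *
where();tgt(0,-.14,.07,45);tgt(0,-.085,.03,45)
p,d=camera('scene');cv2.imwrite('pics/s1.png',p[:,:,::-1])
p,d=camera('wrist');cv2.imwrite('pics/w1.png',p[:,:,::-1])"
```

```text
time_s: 2.52
eef_pos: [0.4911, -0.1264, 0.2625]
eef_rot: [-0.275, 0.646, 0.661, 0.266]
wrist_force: [0.2, 0.3, 0.7]
opening: 0.002
t 2.52 tip jig [-0.0007 -0.2201  0.2526] z [-0.002  0.706 -0.708] y [ 1.     0.    -0.003] F [0.19 0.31 0.72] q [-0.8   0.31  1.6   0.52  1.83 -0.85] op 0.0
(0, -0.14, 0.07, 45) shift [-72.2, 1.3, 185.8] rot [-0.002, 0.001, -0.002]
(0, -0.085, 0.03, 45) shift [-61.5, 1.4, 253.0] rot [-0.002, 0.001, -0.002]
```

View pics/s1.png

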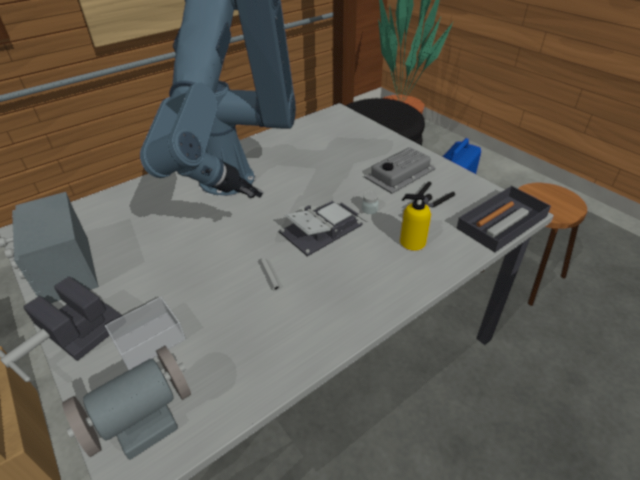

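View pics/w1.png

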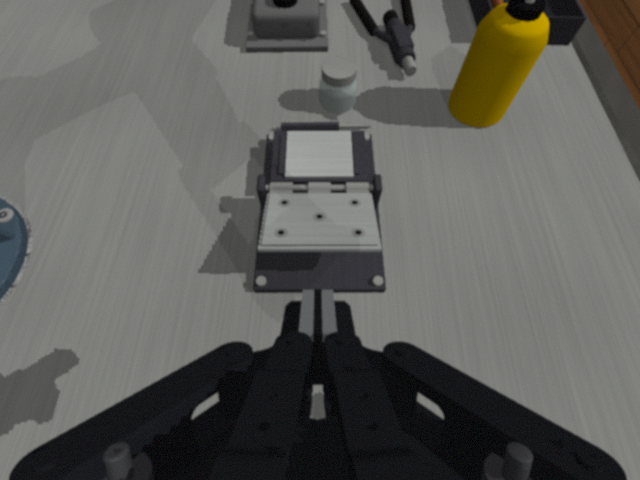

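The scene shows the closed fingers tilted at (260,193), short of the jig. The wrist view shows them centred on the template, whose free edge runs at about row 250. I'll go down and under the edge.

```bash
python3 -m jog '[[[-18,0,40],[0,0,0],0],[[-34,0,80],[0,0,0],0],[[-50,1,120],[0,0,0],0],[[-64,1,155],[0,0,0],0],[[-72,1,186],[0,0,0],0],[[-69,1,205],[0,0,0],0],[[-66,1,225],[0,0,0],0],[[-64,1,240],[0,0,0],0],[[-62,1,253],[0,0,0],0],[[-62,1,253],[0,0,0],0],[[-62,1,253],[0,0,0],0]]'; python3 -c "
from h import *
where()
p,d=camera('scene');cv2.imwrite('pics/s2.png',cv2.resize(p[160:280,220:420,::-1],(800,480)))
p,d=camera('wrist');cv2.imwrite('pics/w2.png',p[:,:,::-1])"
```

```text
time_s: 3.53
eef_pos: [0.4889, 0.0095, 0.0412]
eef_rot: [-0.273, 0.644, 0.664, 0.265]
wrist_force: [0.1, 0.6, 0.1]
opening: 0.0
t 3.53 tip jig [ 0.0005 -0.0841  0.0313] z [-0.003  0.704 -0.71 ] y [1.    0.005 0.   ] F [0.07 0.63 0.09] q [-0.61  0.55  1.83  0.62  1.35 -0.97] op 0.0
```

View pics/s2.png

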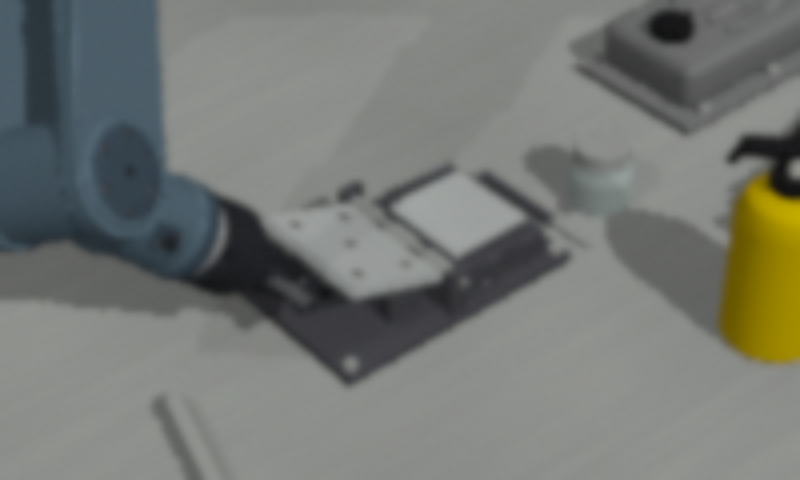

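View pics/w2.png

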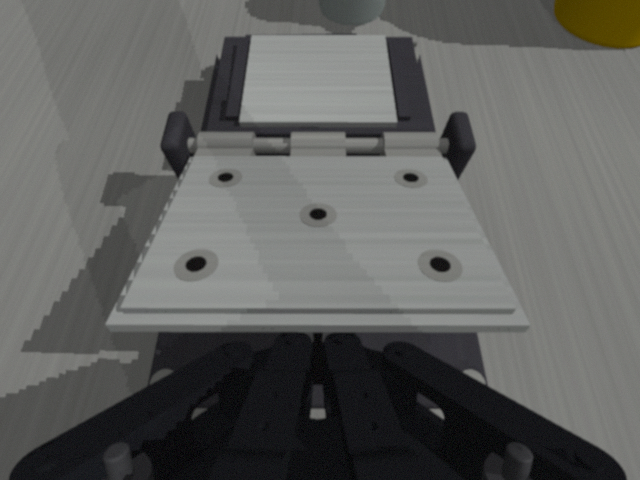

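The fingertips are under the free edge (row 325), centred. I'll lift to about 45°.

```bash
python3 -m jog '[[[5,0,-3],[0,0,0],0],[[11,0,-6],[0,0,0],0],[[16,0,-10],[0,0,0],0],[[22,0,-13],[0,0,0],0],[[27,0,-16],[0,0,0],0],[[32,0,-19],[0,0,0],0],[[38,0,-23],[0,0,0],0],[[43,0,-26],[0,0,0],0],[[49,0,-29],[0,0,0],0],[[54,0,-32],[0,0,0],0],[[54,0,-32],[0,0,0],0]]'; python3 -c "
from h import *
where()
p,d=camera('scene');cv2.imwrite('pics/s3.png',cv2.resize(p[160:280,220:420,::-1],(800,480)))
for A in [(-39.6,112.8),(-11.8,119.2),(16.4,115.6),(47.4,98)]: tgt(0,A[0]/1e3,A[1]/1e3,45)"
```

```text
time_s: 4.55
eef_pos: [0.4895, 0.0244, 0.1036]
eef_rot: [-0.272, 0.644, 0.664, 0.266]
wrist_force: [0.9, -0.1, -0.5]
opening: -0.002
t 4.55 tip jig [ 0.0015 -0.0694  0.0936] z [-0.001  0.703 -0.711] y [1.    0.004 0.003] F [ 0.91 -0.12 -0.51] q [-0.59  0.41  1.85  0.62  1.43 -0.89] op -0.0
(0, -0.0396, 0.1128, 45) shift [34.8, -1.4, 7.1] rot [-0.001, 0.005, 0.004]
(0, -0.011800000000000001, 0.1192, 45) shift [59.1, -1.3, 22.1] rot [-0.001, 0.005, 0.004]
(0, 0.016399999999999998, 0.1156, 45) shift [76.6, -1.2, 44.5] rot [-0.001, 0.005, 0.004]
(0, 0.0474, 0.098, 45) shift [86.2, -1.1, 78.8] rot [-0.001, 0.005, 0.004]
```

View pics/s3.png

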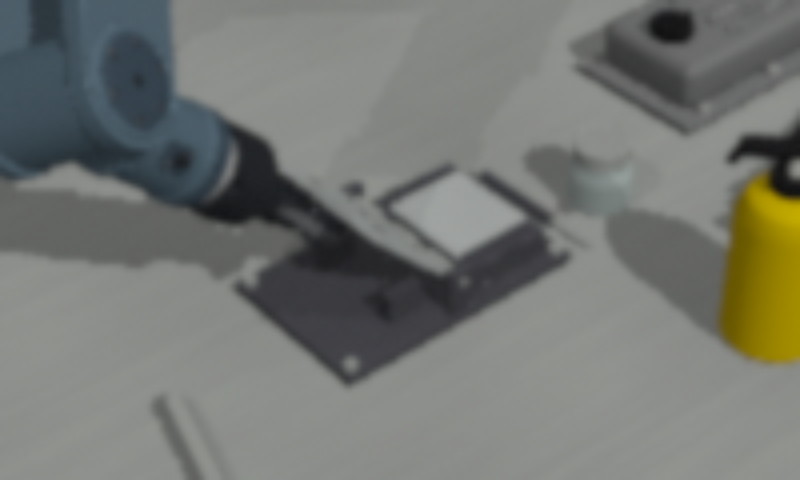

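The template is up at about 40°, with the fingertips beneath it at (330,235). I'll go on past upright.

```bash
python3 -m jog '[[[6,0,1],[0,0,0],0],[[12,0,2],[0,0,0],0],[[18,0,3],[0,0,0],0],[[24,0,4],[0,0,0],0],[[30,-1,6],[0,0,0],0],[[35,-1,7],[0,0,0],0],[[42,-1,11],[0,0,0],0],[[48,-1,15],[0,0,0],0],[[54,-1,18],[0,0,0],0],[[59,-1,22],[0,0,0],0],[[63,-1,27],[0,0,0],0],[[68,-1,33],[0,0,0],0],[[73,-1,39],[0,0,0],0],[[77,-1,45],[0,0,0],0]]'; python3 -c "
from h import *
where()
p,d=camera('scene');cv2.imwrite('pics/s4.png',cv2.resize(p[160:280,220:420,::-1],(800,480)))
p,d=camera('wrist');cv2.imwrite('pics/w4.png',p[:,:,::-1])
for A in [(47.4,98,45),(63,86,60),(74.3,69,75),(80,49,90)]: tgt(0,A[0]/1e3,A[1]/1e3,A[2])"
```

```text
time_s: 5.77
eef_pos: [0.486, 0.1114, 0.1252]
eef_rot: [-0.272, 0.644, 0.664, 0.266]
wrist_force: [2.6, -4.5, -0.3]
opening: -0.002
t 5.77 tip jig [0.0002 0.0177 0.1152] z [-0.     0.703 -0.711] y [1.    0.003 0.003] F [ 2.48 -4.52 -0.27] q [-0.44  0.32  1.92  0.69  1.38 -0.78] op -0.0
(0, 0.0474, 0.098, 45) shift [8.3, 0.9, 32.4] rot [-0.003, 0.004, 0.004]
(0, 0.063, 0.086, 60) shift [14.6, 1.0, 52.4] rot [-0.002, -0.258, 0.005]
(0, 0.07429999999999999, 0.069, 75) shift [14.0, 1.1, 73.8] rot [-0.002, -0.52, 0.005]
(0, 0.08, 0.049, 90) shift [6.9, 1.1, 94.2] rot [-0.001, -0.782, 0.005]
```

View pics/s4.png

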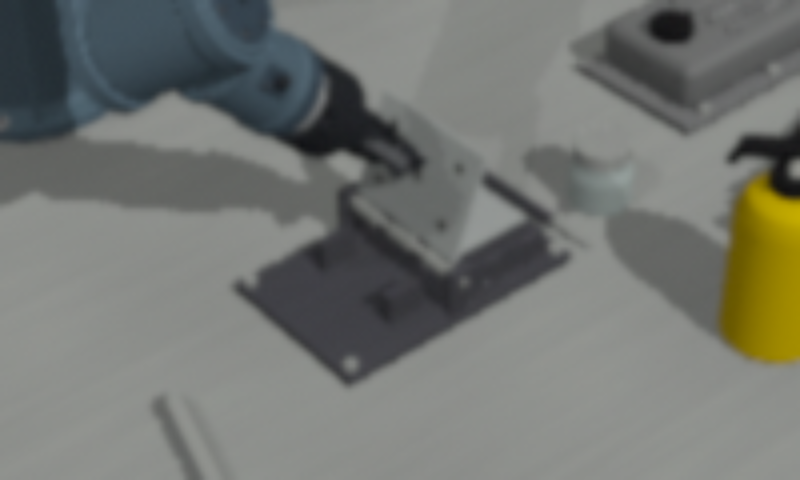

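View pics/w4.png

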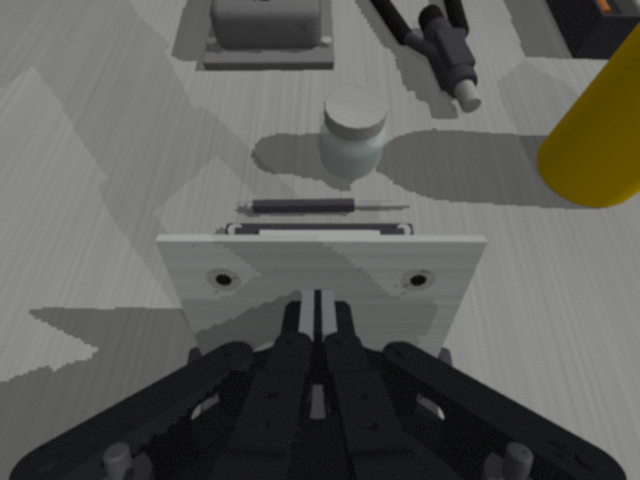

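The template is past upright, at about 110°, and the fingertips press its back with 4.5 N. I'll turn the tool to vertical as it goes down to flat.

```bash
python3 -m jog '[[[2,0,7],[0,0,0],0],[[4,0,14],[0,0,0],0],[[6,0,21],[0,0,0],0],[[8,1,32],[0,0,0],0],[[10,1,38],[0,-0.07,0],0],[[12,1,44],[0,-0.15,0],0],[[14,1,50],[0,-0.22,0],0],[[15,1,55],[0,-0.29,0],0],[[15,1,61],[0,-0.36,0],0],[[15,1,67],[0,-0.44,0],0],[[14,1,74],[0,-0.52,0],0],[[13,1,79],[0,-0.58,0],0],[[11,1,84],[0,-0.65,0],0],[[9,1,89],[0,-0.72,0],0],[[7,1,94],[0,-0.78,0],0],[[7,1,94],[0,-0.78,0],0]]'; python3 -c "
from h import *
where()
p,d=camera('scene');cv2.imwrite('pics/s5.png',cv2.resize(p[160:280,220:420,::-1],(800,480)))
tgt(0,.085,.046,90)"
```

```text
time_s: 7.2
eef_pos: [0.4835, 0.1848, 0.063]
eef_rot: [0.001, 0.695, 0.719, -0.001]
wrist_force: [0.2, -4.6, 7.6]
opening: -0.003
t 7.2 tip jig [-0.0005  0.0813  0.049 ] z [ 0.001 -0.003 -1.   ] y [1.    0.01  0.001] F [ 0.05 -4.59  7.63] q [ 0.14  0.3   1.88 -0.    0.96  0.1 ] op -0.0
(0, 0.085, 0.046, 90) shift [3.7, 0.5, 3.0] rot [0.001, 0.0, 0.009]
```

View pics/s5.png

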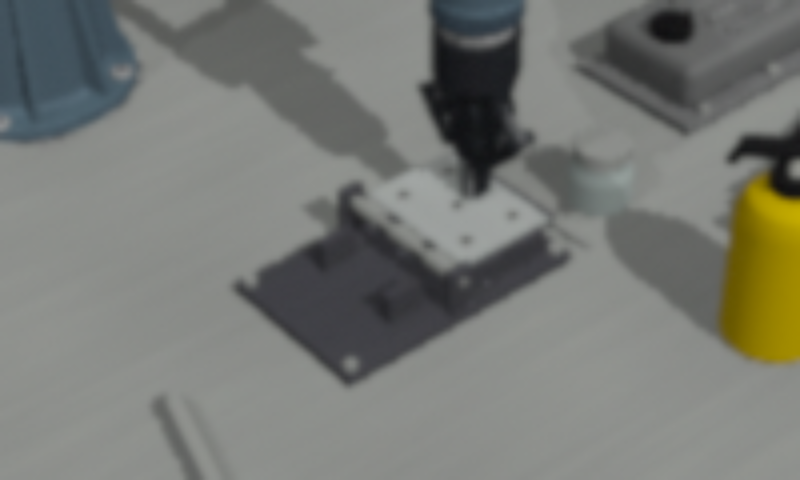

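It is nearly flat. I'll press down in small steps and watch the force.

```bash
python3 -m jog '[[[0,0,1],[0,0,0],0],[[0,0,2],[0,0,0],0],[[0,0,3],[0,0,0],0],[[0,0,3],[0,0,0],0]]'; python3 -c "
from h import *
where()"
```

```text
time_s: 7.58
eef_pos: [0.4837, 0.1848, 0.0627]
eef_rot: [0.001, 0.694, 0.72, -0.0]
wrist_force: [-11.6, -7.8, 35.5]
opening: -0.002
t 7.58 tip jig [-0.0002  0.0813  0.0487] z [ 0.001 -0.002 -1.   ] y [1.    0.012 0.001] F [-11.8   -7.48  35.47] q [ 0.14  0.3   1.88 -0.    0.96  0.1 ] op -0.0
```

It has hit a hard stop: 35 N for 0.3 mm of movement, at the expected height of 49 mm. I'll retract straight up.

```bash
python3 -m jog '[[[0,0,-8],[0,0,0],0],[[0,0,-25],[0,0,0],0],[[0,0,-50],[0,0,0],0],[[0,0,-85],[0,0,0],0],[[0,0,-120],[0,0,0],0],[[-30,0,-150],[0,0,0],0],[[-60,0,-180],[0,0,0],0],[[-95,0,-200],[0,0,0],0],[[-130,0,-200],[0,0,0],0],[[-165,0,-200],[0,0,0],0],[[-200,0,-200],[0,0,0],0],[[-200,0,-200],[0,0,0],0],[[-200,0,-200],[0,0,0],0]]'; python3 - <<'E'
from h import *
where()
p,d=camera('scene');cv2.imwrite('pics/s6.png',p[:,:,::-1])
p,d=camera('top');cv2.imwrite('pics/t6.png',p[:,:,::-1])
W=cloud('top',d);ex,ey=RJ[:2,0],RJ[:2,1]
X=(W[...,:2]-c0)@ex;Y=(W[...,:2]-c0)@ey;Z=W[...,2]
m=(abs(X)<.055)&(Y>.02)&(Y<.1)&(Z>.02)&(Z<.2)
print(m.sum(),np.polyfit(Y[m],Z[m],1),np.median(Z[m]))
E
```

```text
time_s: 8.67
eef_pos: [0.4903, -0.0154, 0.2618]
eef_rot: [0.0, 0.695, 0.719, -0.001]
wrist_force: [0.3, 0.4, -0.2]
opening: 0.002
t 8.67 tip jig [ 0.0014 -0.119   0.2478] z [-0.001 -0.001 -1.   ] y [ 1.     0.009 -0.001] F [ 0.32  0.4  -0.18] q [-0.27 -0.03  1.79 -0.    1.37 -0.31] op 0.0
1116 [-0.00221578  0.04886424] 0.04867977855113814
```

View pics/s6.png

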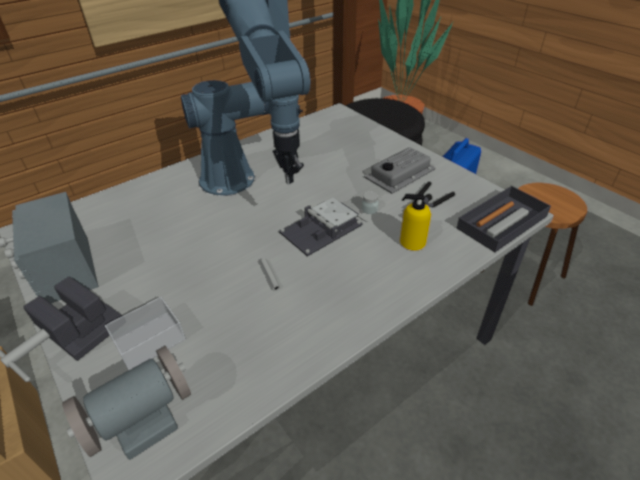

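View pics/t6.png

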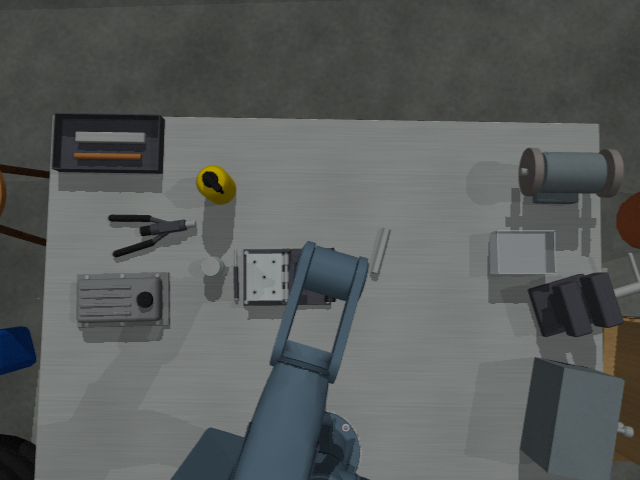

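The template lies flat on the blank at about (267,277) in the top view: slope 0.002, upper face at 48.7 mm. The bystanders are at the same pixels as before, and the arm is clear.

```bash
python3 -c "
from bench import *
print(hand_in())"
```

```text
the job is handed in; nothing more can be done
None
```

The template is turned over and lies flat on the blank, and the job is handed in. I pushed it up from underneath with the closed fingertips, with the tool tilted 45°. I carried it past upright with about 4.5 N on its back, then turned the tool to vertical and pressed it down.

- **Flatness:** the press ended at a hard stop, 35 N for 0.3 mm of movement. After I pulled away, depth gave an upper-face slope of about 0.002 rad and a height of 48.7 mm, where flat should be about 49 mm.
- **Bystanders:** in the top view they are all at the same pixel positions as at the start.
- **Clearance and time:** the tip stands about 0.25 m above the bench with almost no wrist force (0.5 N), at about 8.8 s.

No check failed or disagreed. I had no direct reading of the joint angle or of which plate was touched, so both are inferred from the pictures, depth and wrist force.

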